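# Cover the ice bucket and hold the ball case open

### The arm

A 6-joint arm with a two-finger parallel gripper is mounted at the origin on the work surface. World frame = base frame: x ahead of the robot, y to its left, z up, the work surface at z = 0. Lengths are in mm, angles in rad, forces in N, time in s.
With the tool pointing down it reaches from about 350 to 875 mm from the base axis. Payload 4.2 kg.
Tool frame: the origin (TCP) lies at the very end of the fingers, on their centre line; the grasp point (between the pads) lies arm.grip_point_offset behind it (arm.grip_point_offset is the distance from the TCP to the grasp point, in mm); z points along the fingers, y is the line along which they close (so a half turn about z gives the same grasp; the last joint's range is limited). The gripper opens to 85 mm and grips with 20 to 120 N. Pads are 22 mm wide; open, the fingers measure 114 mm over their backs; the gripper's body (76 mm by 85 mm) begins 54 mm behind the grasp point. The pads swing forward as they close: fully open they stand 13 mm farther back than shut.
Start: joints at [-0.912, 0.385, 0.008, 0, -1.194, -0.259], TCP at [243.284, -575.684, 231.312] pointing down, gripper open.
Joint ranges: [-3.14, 3.14], [-1.21, 2.06], [-1.07, 1.41], [-3.16, 2.05], [-2.99, -0.16], [-3.1, 3.1]. Speed limits (rad/s): [2.79, 2.79, 3.14, 3.14, 3.14, 3.14].

### API

Orientations are given as a unit quaternion [x, y, z, w].
In Python, from bench import arm, cams, ticket gives the robot as it stands.
- The arm moves only by the tool servo_tool, never from a script. Its argument "commands" is a list that holds one entry, the list of rows, each a list of 7 numbers: the closure in counts, from 0 (fully open) to 255 (shut), then the shift along the tool's x, y, z in m, then the turn, a rotation vector about the tool's x, y, z in degrees. In form: [[[grip, x, y, z, ax, ay, az], ...]]. A call has 1 to 10 rows; each row shifts and turns the commanded pose from where the row before left it, along the tool's axes as they then stand; what a row does not reach is not made up. A row lasts 1/12 s, in which the tool goes at most 41.7 mm and 7.16 degrees, less where a joint would pass 70% of its speed; a pose out of reach is approached as far as the arm can. A call with a gripper value outside its range is refused whole. The fingers move at their own pace and stop on an object; the grip force is fixed at half the most. Time passes only in rows, so rows that do not move let the fingers close. It gives the time, the measured TCP pose, the force, the opening and the grip force at its end, in the units of the state.
- arm.read_state(): the state, without advancing time (a new reading comes with each control period).
- cams.get_image(name): name is "scene" or "top" or "wrist"; returns a dict with "frame" (384x512x3 uint8, blue, green, red), "K" (3x3 intrinsics, pixels), "T" (4x4, takes a point from camera to world coordinates). Camera axes: x right, y up, looking along -z (the intrinsics and any distortion apply to the point x, -y, -z); pixel columns grow to the right and rows downward; lengths in mm; the calibration is good to about 2 mm. A picture is of the moment at which its call begins. There is no depth.
- ticket.job_done(): hands the job in; it is judged then, once.
The state is a dict: "clock": time; "joints": joint angles; "joint_vel": joint speeds; "joint_efforts": joint torques, N m; "position": TCP position; "ee_rot": TCP orientation; "contact_force": force on the tool from outside, world axes, zero at the start; "wrist_torque": the same for the moment, N m; "gripper_width": finger opening in mm; "grasp_force": force on a finger pad.
Only numpy, scipy, OpenCV 4.12 (cv2) and the standard library are available. Lean on these libraries where they do the work, as an engineer would, in place of code of your own. Each camera call takes 0.05 s, during which the arm holds its last target. There are 200 camera calls.

### The job

The ice bucket's cover has been left lying on top of the closed billiard ball case on the bar. Set it back on the bucket, without dropping it, so that it sits seated and level, and let go of it; then lift the lid of the ball case and hold it open at about 45 degrees, so that somebody can take out the balls. Finish while still holding the lid there, because it falls shut by itself, and leave the bottle, the tumbler and the chalk alone.

Things in the scene. Friction and masses are not known exactly. Their poses are not given: they have to be found in the camera images.
- ball_case: Square wooden case full of billiard balls, fixed to the bar, 260 x 260 mm, 85 mm high without its lid. Origin: centre of its underside, on the bar top; z up. Its lid hinges on the top edge of the case's own -x side (the side towards the robot), and the handle is near the +x side.
- case_lid (a joint): Angle of the case's lid, rad: 0 closed, grows as the edge with the handle rises, 0.785 is 45 degrees, stop at 1.35. The lid is a 260 x 260 mm wooden plate, 12 mm thick (closed, its top is 97.5 mm above the bar), about 0.5 kg; no spring, almost no friction: it falls shut from every angle. The hinge axis is parallel to the case's y axis.
- case_hinge (a point): Middle of the lid's hinge axis: 130 mm from the case's centre along the case's -x, 85.5 mm above the bar. Its axes turn with the lid: x from the hinge towards the handle's edge, z out of the lid's top.
- case_handle (a point): Middle of the brass handle's grip on the lid: a bow with a straight round bar 10 mm thick, parallel to the case's y axis, on two 10 mm legs 100 mm apart. The bar's axis is 35 mm above the lid's top, 225 mm from the hinge along the lid and 35 mm from the lid's free edge. Its axes turn with the lid: y along the bar, z out of the lid's top.
- bucket: Round steel ice bucket, loose, about 0.9 kg, 130 mm high, outside diameter 130 mm at the rim and 112 mm at the foot, wall 3 mm, with ice below the upper 25 mm. Origin: centre of its underside; z up.
- bucket_rim (a point): Centre of the bucket's mouth at the height of the rim, 130 mm above its underside. The mouth is 124 mm wide inside.
- bucket_cover: Loose round steel cover, about 0.18 kg. Origin: centre of its underside, z up. From below: chamfered plug, 117 mm diameter, 0 to 8 mm; flange, 138 mm diameter, 8 to 13 mm; upright cylindrical black knob, 28 mm diameter, 13 to 48 mm. It starts plug down on the case's lid. Seated, the plug is in the mouth and the flange on the rim: origin 8 mm below the rim.
- bottle: Bystander: closed green bottle, 72 mm diameter, 230 mm high, at the far side of the bar. Origin: centre of its underside.
- tumbler: Bystander: drinking glass, 80 mm diameter, 90 mm high, on the left of the bar. Origin: centre of its underside.
- chalk: Bystander: cue chalk block, 24 x 24 x 22 mm, on the right of the bar. Origin: centre of its underside.
Not all that is in view belongs to the job. Of the things that look like the bucket, take the one that is nearest to the robot's base at the start. There is more than one size of the bucket_cover; the one meant has the size given above.

How it is judged (in metres and radians):
On the way:
1. the cover is seated level on the bucket and let go, with the case still closed (horizontal distance between bucket_cover and bucket_rim below 0.007 m and z of bucket_cover in the frame of bucket_rim between -0.011 and -0.0055 m and angle between the z axis of bucket_cover and the z axis of bucket, either way round below 0.04 rad and angle between bucket's own z axis and vertical below 0.04 rad and contact force between the fingers and bucket_cover below 0.05 N and value of joint case_lid below 0.06 rad), for 0.3 s.
At the end, for the whole second after the job is handed in: Lid held still by the fingers (over 0.5 N) at 45 degrees +-7.4, propped by nothing loose. Cover let go on the bucket: within 7 mm of its centre, plug 5.5 to 11 mm below the rim, level with it within 0.04 rad; bucket upright within 0.04 rad. Bystanders upright, moved under 30 mm (value of joint case_lid between 0.655 and 0.915 rad and velocity of joint case_lid between -0.05 and 0.05 rad/s and contact force between the fingers and case_lid above 0.5 N and contact force between case_lid and bottle below 0.1 N and contact force between case_lid and tumbler below 0.1 N and contact force between case_lid and chalk below 0.1 N and contact force between case_lid and bucket below 0.1 N and contact force between case_lid and bucket_cover below 0.1 N and horizontal distance between bucket_cover and bucket_rim below 0.007 m and z of bucket_cover in the frame of bucket_rim between -0.011 and -0.0055 m and angle between the z axis of bucket_cover and the z axis of bucket, either way round below 0.04 rad and angle between bucket's own z axis and vertical below 0.04 rad and contact force between the fingers and bucket_cover below 0.05 N and angle between each of bottle, tumbler, chalk's own z axis and vertical below 0.3 rad and distance of each of bottle, tumbler, chalk from where it was at the start of the episode below 0.03 m); the arm keeps its last pose, push and grip.
It fails at once if the bottle, the tumbler or the chalk is pushed away (over 30 mm) or knocked over (distance of any of bottle, tumbler, chalk from where it was at the start of the episode above 0.03 m or angle between any of bottle, tumbler, chalk's own z axis and vertical above 0.5 rad).
It fails at once if the cover is dropped: free of the fingers more than 30 mm above the bucket's rim (z of bucket_cover in the frame of bucket_rim above 0.03 m and contact force between the fingers and bucket_cover below 0.02 N).
It fails at once if the bucket is tipped or the cover is turned on edge (angle between bucket's own z axis and vertical above 0.4 rad or angle between bucket_cover's own z axis and vertical above 0.8 rad).
It also fails if it takes over 58 s, if anything falls off the work surface, if the arm or the gripper's body presses on something with over 40 N, if the wrist force passes 120 N, or if a joint passes its speed limit or range.

## Working session

There is one attempt and no reset: what is moved stays moved. The work goes in short steps, Python scripts to look and compute and a tool call to move; the robot and the scene stay as the last step left them, time stands still between calls to the robot, and variables do not carry over. Pictures are saved under pics/ and viewed, at most 12 in all, crops included, and the job is handed in when it is done.

Besides the shell and the picture viewer there is one more tool, called after "Emit:" as name([rows], argument=value, ...), one row to a line, values as JSON. servo_tool: Moves the arm, as the interface text tells. Its arguments: {"type":"object","properties":{"commands":{"type":"array","items":{"type":"array","items":{"type":"array","items":{"type":"number"}}}}},"required":["commands"]}

```bash
mkdir -p pics
python3 - <<'E'
from bench import arm,cams
import cv2,numpy as np
s=arm.read_state();print(s,arm.grip_point_offset)
for n in("scene","top"):
    d=cams.get_image(n);cv2.imwrite(f"pics/{n}0.png",d["frame"]);print(n,d["K"].tolist(),np.round(d["T"],4).tolist(),[k for k in d])
E
```

```text
{'clock': 0.0, 'joints': array([-9.12416723e-01,  3.85578731e-01,  6.63188150e-03, -4.81993892e-04,
       -1.19400936e+00, -2.58598816e-01]), 'joint_vel': array([2.06524403e-03, 9.19292781e-06, 4.23443415e-04, 1.72973744e-03,
       7.84017064e-04, 2.08799118e-03]), 'joint_efforts': array([ 3.56147775e-04, -3.92288733e+01,  1.88400686e+01,  4.18607578e+00,
       -4.62995900e-03, -1.60790353e-05]), 'position': array([ 243.04716717, -575.17566014,  230.21309623]), 'ee_rot': array([-1.98474644e-01,  9.80105402e-01,  1.06754478e-03, -2.77112860e-04]), 'contact_force': array([-0.10358835, -0.13458744,  0.22270506]), 'wrist_torque': array([ 0.01016526, -0.00454881,  0.04726167]), 'grasp_force': 0.0, 'gripper_width': 85.1634521904761} 18.700000000000003
scene [[459.8096135342803, 0.0, 255.4696112057417], [0.0, 459.8096135342803, 187.64391957351802], [0.0, 0.0, 1.0]] [[0.8263, -0.4278, 0.3664, 1022.3371], [0.5632, 0.6369, -0.5265, -670.3907], [-0.0081, 0.6413, 0.7672, 1125.4935], [0.0, 0.0, 0.0, 1.0]] ['frame', 'K', 'T']
top [[400.7777381462339, 0.0, 250.03436321962548], [0.0, 400.7777381462339, 184.37214264958143], [0.0, 0.0, 1.0]] [[-0.026, 0.9813, -0.1908, 284.5057], [-0.9996, -0.0282, -0.009, -3.3907], [-0.0142, 0.1905, 0.9816, 1505.6627], [0.0, 0.0, 0.0, 1.0]] ['frame', 'K', 'T']
```

View pics/scene0.png

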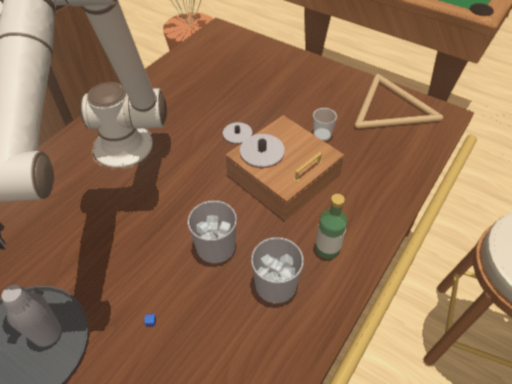

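View pics/top0.png

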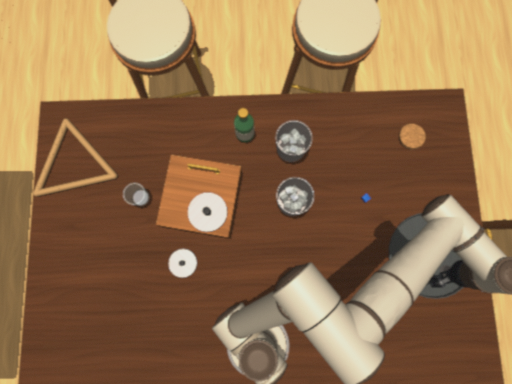

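The pictures show two buckets: A at top (295,197) / scene (213,232) and B at top (293,142) / scene (277,270). A is nearer the base, so it is the one meant. There are also two covers: a large one on the case at top (207,212) / scene (262,150), and a small one on the bar at top (182,263). The large one fits the description. I'll measure these and confirm with a crop.

```bash
cat > h.py <<'E'
import numpy as np,cv2
from bench import arm,cams
def ray(d,uv):
    K,T=d["K"],d["T"];p=np.linalg.solve(K,[uv[0],uv[1],1.]);v=T[:3,:3]@np.array([p[0],-p[1],-p[2]]);return T[:3,3],v
def plane(d,uv,z):
    o,v=ray(d,uv);return o+v*(z-o[2])/v[2]
def proj(d,P):
    T=d["T"];c=T[:3,:3].T@(np.asarray(P,float)-T[:3,3]);q=d["K"]@np.array([c[0],-c[1],-c[2]]);return q[:2]/q[2]
def blobs(m,amin=20):
    n,l,st,c=cv2.connectedComponentsWithStats(m.astype(np.uint8));return [(i,st[i].tolist(),c[i].round(1).tolist()) for i in range(1,n) if st[i][4]>=amin],l
def circ(d,pts,z):
    P=np.array([plane(d,p,z)[:2] for p in pts]);A=np.c_[2*P,np.ones(len(P))];s=np.linalg.lstsq(A,(P**2).sum(1),rcond=None)[0]
    return s[:2],np.sqrt(s[2]+s[:2]@s[:2])
E
python3 - <<'E'
from h import *
for n,box in(("scene",(180,60,360,320)),("top",(110,90,340,300))):
    d=cams.get_image(n);f=d["frame"];np.save(f"{n}.npy",f);x0,y0,x1,y1=box
    hsv=cv2.cvtColor(f,cv2.COLOR_BGR2HSV).astype(int);H,S,V=hsv[...,0],hsv[...,1],hsv[...,2]
    roi=np.zeros(H.shape,bool);roi[y0:y1,x0:x1]=1
    print(n)
    b,l=blobs(roi&(S<60)&(V>110),30)
    for i,st,c in b:
        m=(l==i).astype(np.uint8);cs=max(cv2.findContours(m,cv2.RETR_EXTERNAL,cv2.CHAIN_APPROX_NONE)[0],key=cv2.contourArea)[:,0]
        hull=cv2.convexHull(cs)[:,0]
        print("white",st,c,"z109",[np.round(v,1) for v in circ(d,hull,109)],"z130",[np.round(v,1) for v in circ(d,hull,130)],"z13",[np.round(v,1) for v in circ(d,hull,13)])
    for i,st,c in blobs(roi&(V<45),15)[0]: print("dark",st,c)
    for i,st,c in blobs(roi&(H>18)&(H<30)&(S>150)&(V>150),10)[0]: print("brass",st,c)
    m=roi&(H>4)&(H<18)&(S>100)&(V>130)
    b,l=blobs(m,300)
    for i,st,c in b:
        cs=max(cv2.findContours((l==i).astype(np.uint8),cv2.RETR_EXTERNAL,cv2.CHAIN_APPROX_NONE)[0],key=cv2.contourArea)
        print("wood",st,c,cv2.approxPolyDP(cv2.convexHull(cs),5,True)[:,0].tolist())
f=np.load("scene.npy")[60:320,180:350];g=np.load("top.npy")[110:280,150:330]
a=cv2.resize(f,None,fx=2.3,fy=2.3,interpolation=2);b=cv2.resize(g,None,fx=2.2,fy=2.2,interpolation=2)
o=np.zeros((600,800,3),np.uint8);o[:a.shape[0],:a.shape[1]]=a[:600];o[:b.shape[0],400:400+b.shape[1]]=b[:,:400];cv2.imwrite("pics/crop1.png",o)
E
```

```text
scene
white [313, 108, 24, 33, 529] [323.0, 123.4] z109 [array([569.1, 377.5]), np.float64(67.4)] z130 [array([578.5, 355.9]), np.float64(66.0)] z13 [array([526.3, 476.5]), np.float64(73.8)]
white [223, 122, 61, 45, 1513] [254.3, 145.0] z109 [array([422.1, 171.1]), np.float64(101.4)] z130 [array([434.5, 153.7]), np.float64(99.3)] z13 [array([365.4, 250.6]), np.float64(111.0)]
white [187, 201, 50, 62, 1774] [211.9, 225.7] z109 [array([ 523.5, -156.3]), np.float64(85.4)] z130 [array([ 533.8, -166.9]), np.float64(83.6)] z13 [array([ 476.4, -107.7]), np.float64(93.4)]
white [317, 231, 28, 23, 403] [328.9, 242.9] z109 [array([799.7,  -8.7]), np.float64(40.8)] z130 [array([804.3, -22.4]), np.float64(39.9)] z13 [array([778.7,  53.7]), np.float64(44.6)]
white [251, 237, 52, 66, 2095] [275.7, 265.3] z109 [array([ 726.1, -159.6]), np.float64(81.9)] z130 [array([ 732.2, -170.1]), np.float64(80.2)] z13 [array([ 698.1, -111.3]), np.float64(89.6)]
wood [234, 60, 73, 63, 679] [271.9, 87.3] [[306, 60], [245, 122], [234, 121], [289, 62]]
wood [224, 60, 136, 141, 5835] [302.7, 135.9] [[359, 60], [359,
[... 1718 characters left out ...]
 z109 [array([463.3, 162.6]), np.float64(68.2)] z130 [array([460.6, 160.1]), np.float64(67.1)] z13 [array([475.6, 174.1]), np.float64(72.8)]
white [168, 249, 29, 29, 646] [182.3, 262.8] z109 [array([289.4, 248.8]), np.float64(49.1)] z130 [array([289.3, 245. ]), np.float64(48.3)] z13 [array([289.7, 266.1]), np.float64(52.4)]
white [267, 264, 73, 36, 1375] [306.4, 287.2] z109 [array([ 155.7, -160. ]), np.float64(113.3)] z130 [array([ 157.7, -157.7]), np.float64(111.6)] z13 [array([ 146.9, -170.8]), np.float64(121.1)]
brass [238, 109, 10, 8, 66] [242.5, 112.5]
brass [189, 164, 28, 7, 63] [202.8, 166.9]
wood [156, 154, 85, 83, 3880] [195.5, 190.7] [[170, 155], [240, 166], [227, 236], [156, 224]]
```

View pics/crop1.png

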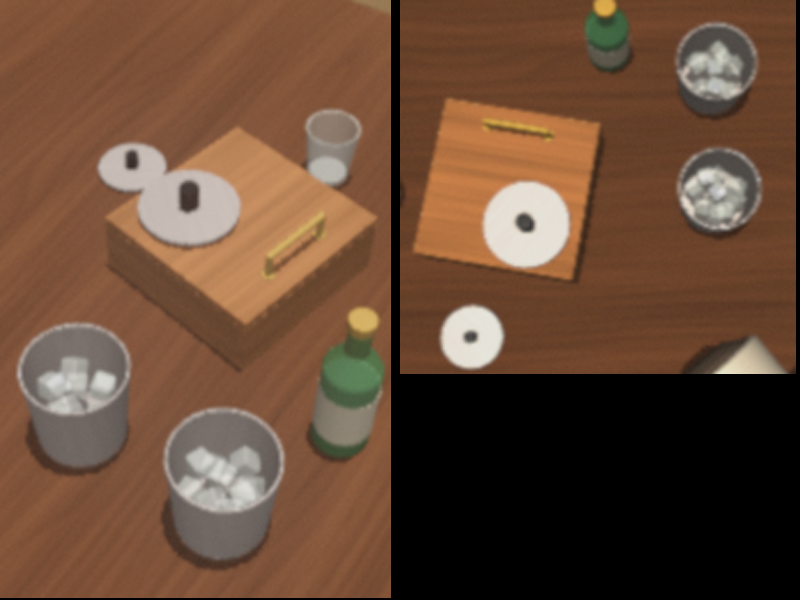

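The crop confirms it. The large cover on the case has a measured radius of 68 mm (69 expected), and the small one is about 50 mm. Bucket A has its rim at top (295,197), left of and nearer the base than B. The handle bar is at top (203,167). Next: fit the numbers and plan the approach.

Run:
```python
from h import *
from scipy.spatial.transform import Rotation as R
d=cams.get_image("top");s=cams.get_image("scene")
# bucket rim boundary as drawn: extreme points in crop -> pixels
print("rim",plane(d,(295,197.3),130),[plane(d,p,130)[:2].round() for p in[(275.9,197.3),(314.1,197.3),(295,178.2),(295,216.4)]])
print("otherrim",plane(d,(293.5,141.5),130))
c=[plane(d,p,97.5)[:2] for p in[(170,155.5),(240.5,166.5),(227.5,236.5),(156,224.5)]]
c=np.array(c);ctr=c.mean(0);print("case",c.round(),ctr.round(1),[np.linalg.norm(c[i]-c[i-1]).round() for i in range(4)])
ex=(c[0]+c[1]-c[2]-c[3]);ex/=np.linalg.norm(ex);yaw=np.arctan2(ex[1],ex[0]);print("yaw",np.degrees(yaw),"handle pred",ctr+95*ex,"meas",plane(d,(202.8,166.9),132.5))
print("cover",plane(d,(207.3,212),110.5))
for P in[(462,162.5,145.5),(*(ctr+95*ex),132.5),(495,-148,130)]: print(proj(s,P).round(),proj(d,P).round())
for n,uv,z in(("bottle",(242.5,112.5),230),("tumbler",(139,196),5),("chalk",(366,197.5),22)): print(n,plane(d,uv,z).round())
st=arm.read_state();M=R.from_quat(st["ee_rot"]).as_matrix();print(M.round(3))
w=cams.get_image("wrist");print("wristcam in tool",(R.from_quat(st["ee_rot"]).inv().apply(w["T"][:3,3]-st["position"])).round(1),(M.T@w["T"][:3,:3]).round(3))
```

```text
rim [ 501.78650969 -145.53367135  130.        ] [array([504., -79.]), array([ 500., -212.]), array([ 569., -149.]), array([ 435., -142.])]
otherrim [ 703.1434378  -149.72201394  130.        ]
case [[674. 298.]
 [625.  42.]
 [375.  93.]
 [424. 344.]] [524.4 194.5] [np.float64(254.0), np.float64(260.0), np.float64(255.0), np.float64(256.0)]
yaw -11.005598212551408 handle pred [617.63558262 176.3299443 ] meas [618.98464198 174.10440777 132.5       ]
cover [461.42853758 161.71852791 110.5       ]
[260. 141.] [206. 211.]
[307. 162.] [202. 167.]
[206. 218.] [296. 199.]
bottle [779.  27. 230.]
tumbler [543. 434.   5.]
chalk [ 511. -421.   22.]
[[-0.921 -0.389 -0.   ]
 [-0.389  0.921  0.001]
 [ 0.     0.001 -1.   ]]
wristcam in tool [  75.     0.2 -142.2] [[-0.001  0.956  0.292]
 [ 1.     0.001  0.001]
 [ 0.001  0.292 -0.956]]
```

Emit:
servo_tool([
  [[0, -0.029, 0.021, -0.002, 0, 0, 0], [0, -0.029, 0.021, -0.002, 0, 0, 0], [0, -0.029, 0.021, -0.002, 0, 0, 0], [0, -0.029, 0.021, -0.002, 0, 0, 0], [0, -0.029, 0.021, -0.002, 0, 0, 0], [0, -0.029, 0.021, -0.002, 0, 0, 0], [0, -0.029, 0.021, -0.002, 0, 0, 0], [0, -0.029, 0.021, -0.002, 0, 0, 0], [0, -0.029, 0.021, -0.002, 0, 0, 0], [0, -0.029, 0.021, -0.002, 0, 0, 0]],
])

```text
clock: 1.18
position: [429.3, -267.7, 251.7]
ee_rot: [-0.199, 0.98, -0.0, 0.0]
contact_force: [0.7, -0.6, 0.2]
gripper_width: 85.1
grasp_force: 0.0
```

Emit:
servo_tool([
  [[0, -0.029, 0.021, -0.002, 0, 0, 0], [0, -0.029, 0.021, -0.002, 0, 0, 0], [0, -0.029, 0.021, -0.002, 0, 0, 0], [0, -0.029, 0.021, -0.002, 0, 0, 0]],
])

```text
clock: 1.52
position: [503.4, -145.1, 259.7]
ee_rot: [-0.199, 0.98, -0.0, 0.0]
contact_force: [0.7, -0.4, 1.2]
gripper_width: 85.5
grasp_force: 0.0
```

Emit:
servo_tool([
  [[0, 0, 0, 0, 0, 0, -7], [0, 0, 0, 0, 0, 0, -7], [0, 0, 0, 0, 0, 0, -7], [0, 0, 0, 0, 0, 0, -7], [0, 0, 0, 0, 0, 0, -7], [0, 0, 0, 0, 0, 0, -7], [0, 0, 0, 0, 0, 0, -7], [0, 0, 0, 0, 0, 0, -7], [0, 0, 0, 0, 0, 0, 0]],
])

```text
clock: 2.27
position: [502.8, -146.8, 259.4]
ee_rot: [-0.636, 0.772, -0.0, 0.0]
contact_force: [-0.0, -0.5, -0.1]
gripper_width: 85.2
grasp_force: 0.0
```

Run:
```python
from h import *
from scipy.spatial.transform import Rotation as R
s=arm.read_state();print(s["clock"],s["position"],R.from_quat(s["ee_rot"]).as_matrix().round(3).tolist(),s["joints"].round(3))
w=cams.get_image("wrist");np.savez("w1.npz",f=w["frame"],K=w["K"],T=w["T"]);cv2.imwrite("pics/w1.png",w["frame"])
for P in[(500,-146,130),(435,-146,130),(565,-146,130),(500,-81,130),(500,-211,130)]: print(proj(w,P).round())
```

```text
2.2667 [ 502.78458323 -146.82042956  259.36183954] [[-0.19, -0.982, 0.0], [-0.982, 0.19, 0.0], [-0.0, -0.0, -1.0]] [ 0.026  0.192 -0.192 -0.    -1.187 -0.217]
[255. 184.]
[320. 172.]
[191. 196.]
[266. 242.]
[241. 117.]
```

View pics/w1.png

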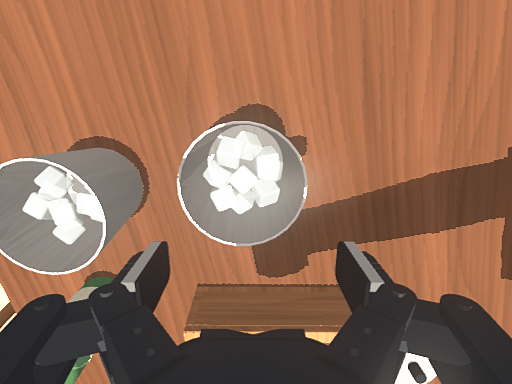

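The wrist view shows the target bucket's rim as a circle around (243,183), with bucket B at left (50,215). I'll fit the rim circle.

Run:
```python
from h import *
w=dict(np.load("w1.npz"));f=w["f"]
hsv=cv2.cvtColor(f,cv2.COLOR_BGR2HSV).astype(int)
m=(hsv[...,1]<70)&(hsv[...,2]>70);m[:,:150]=0;m[255:]=0
b,l=blobs(m,1000);print(b)
i=max(b,key=lambda t:t[1][4])[0]
h=cv2.convexHull(cv2.findContours((l==i).astype(np.uint8),0,cv2.CHAIN_APPROX_NONE)[0][0])[:,0]
print(circ(w,h,130),cv2.fitEllipse(h))
h2=np.array([(178,184),(307,184),(243,121),(243,245)]);print(circ(w,h2,130))
```

```text
[(1, [177, 121, 131, 125, 12854], [241.8, 183.0])]
(array([ 513.20370865, -145.10576051]), np.float64(64.55118575398751)) ((241.8485870361328, 183.04824829101562), (125.486083984375, 130.35267639160156), 99.1312255859375)
(array([ 512.55231555, -145.14856129]), np.float64(63.8316859760347))
```

Run:
```python
from h import *
s=cams.get_image("scene");d=cams.get_image("top")
for n,c,box in(("scene",s,(180,190,245,275)),("top",d,(265,165,325,225))):
    f=c["frame"];x0,y0,x1,y1=box
    hsv=cv2.cvtColor(f,cv2.COLOR_BGR2HSV).astype(int);g=f[y0:y1,x0:x1]
    m=np.zeros(f.shape[:2],bool);m[y0:y1,x0:x1]=(hsv[...,1]<90)[y0:y1,x0:x1]
    b,l=blobs(m,50);print(n,b)
    for P in[(513,-145,130),(502,-145.5,130)]:
        q=[proj(c,np.array(P)+[65*np.cos(t),65*np.sin(t),0]) for t in np.linspace(0,6.28,60)];q=np.array(q);print(P,q.min(0).round(1),q.max(0).round(1))
print(plane(s,(212.4,219.6),130))
cv2.imwrite("pics/sc2.png",np.hstack([cv2.resize(s["frame"][190:280,170:260],(400,400)),cv2.resize(d["frame"][160:235,255:330],(400,400))]))
```

```text
scene [(1, [210, 190, 10, 7, 53], [214.2, 192.5]), (2, [188, 200, 50, 64, 2520], [213.3, 230.1])]
(513, -145, 130) [187.2 200.7] [236.  240.3]
(502, -145.5, 130) [183.9 199.1] [232.6 238.5]
top [(1, [265, 165, 60, 51, 2323], [294.3, 185.6]), (2, [265, 198, 3, 27, 53], [265.6, 214.0])]
(513, -145, 130) [276.  175.8] [313.4 212.7]
(502, -145.5, 130) [276.3 178.9] [313.8 215.9]
[ 514.12767775 -143.2820057   130.        ]
```

View pics/sc2.png

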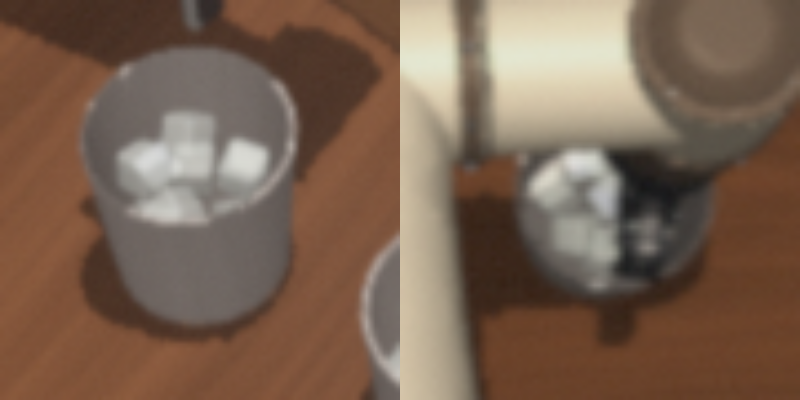

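The scene camera gives (514,-143), which agrees with the wrist camera's (513,-145). The top camera is biased by about 10 mm in x, so I'll trust the close wrist view. Now to move over the cover.

Emit:
servo_tool([
  [[0, -0.033, 0.01, 0, 0, 0, 0], [0, -0.033, 0.01, 0, 0, 0, 0], [0, -0.033, 0.01, 0, 0, 0, 0], [0, -0.033, 0.01, 0, 0, 0, 0], [0, -0.033, 0.01, 0, 0, 0, 0], [0, -0.033, 0.01, 0, 0, 0, 0], [0, -0.033, 0.01, 0, 0, 0, 0], [0, -0.033, 0.01, 0, 0, 0, 0], [0, -0.033, 0.01, 0, 0, 0, 0], [0, 0, 0, 0, 0, 0, 0]],
])

```text
clock: 3.25
position: [471.5, 166.5, 259.3]
ee_rot: [-0.637, 0.771, 0.0, 0.001]
contact_force: [-0.3, -0.3, -0.4]
gripper_width: 85.5
grasp_force: 0.0
```

Run:
```python
from h import *
s=arm.read_state();print(s["clock"],s["position"],s["joints"].round(3))
w=cams.get_image("wrist");f=w["frame"];np.savez("w2.npz",f=f,K=w["K"],T=w["T"]);cv2.imwrite("pics/w2.png",f)
hsv=cv2.cvtColor(f,cv2.COLOR_BGR2HSV).astype(int)
b,l=blobs((hsv[...,1]<50)&(hsv[...,2]>120),1000)
for i,st,c in b:
    h=cv2.convexHull(cv2.findContours((l==i).astype(np.uint8),0,cv2.CHAIN_APPROX_NONE)[0][0])[:,0];print(st,c,circ(w,h,110.5))
for i,st,c in blobs(hsv[...,2]<60,100)[0]: print("dark",st,c,plane(w,c,145))
```

```text
3.25 [471.54706418 166.45739059 259.33203655] [ 0.664  0.149 -0.245 -0.    -1.175 -0.855]
[191, 108, 130, 127, 12191] [255.4, 170.2] (array([467.3832362 , 163.37283105]), np.float64(68.28790103081532))
[350, 171, 71, 66, 3304] [384.6, 203.3] (array([335.89459258, 222.63038858]), np.float64(37.574105596663834))
dark [0, 241, 512, 143, 36585] [257.0, 339.5] [499.81768564 341.40792419 145.        ]
```

View pics/w2.png

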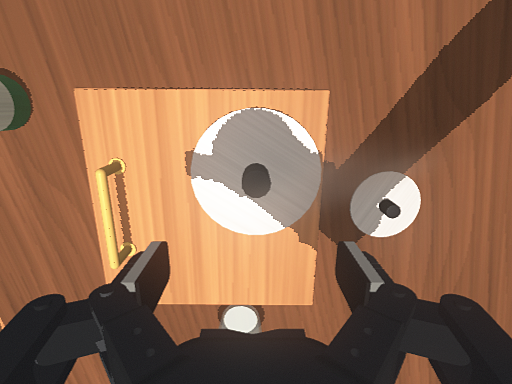

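The wrist view shows the cover disc at (255,171), the handle bar from (100,173) to (114,265), and the small cover at (385,203). The cover centre is (467.4,163.4) with radius 68 ✓. I'll correct the position and go down.

Run:
```python
from h import *
w=dict(np.load("w2.npz"))
c=np.array([plane(w,p,97.5)[:2] for p in[(76,88),(330,90),(312,304),(104,304)]]);print(c.round(1),[np.linalg.norm(c[i]-c[i-1]).round() for i in range(4)],c.mean(0))
a,b=plane(w,(100,175),132.5),plane(w,(114,264),132.5);m=(a+b)/2;v=a-b;print("bar",a,b,m,np.linalg.norm(v),np.degrees(np.arctan2(v[1],v[0])))
print("hingedir",(m[:2]-(c[1]+c[2])/2))
```

```text
[[628.   43.8]
 [377.6  94.4]
 [428.8 345.5]
 [688.4 295.4]] [np.float64(259.0), np.float64(255.0), np.float64(256.0), np.float64(264.0)] [530.70821414 194.77178594]
bar [614.74681181 129.26509547 132.5       ] [633.79391022 225.48413824 132.5       ] [624.27036101 177.37461686 132.5       ] 98.08616695791656 -101.19725807915519
hingedir [221.07445703 -42.58815957]
```

Emit:
servo_tool([
  [[0, 0.004, 0.003, 0.01, 0, 0, 0], [0, 0, 0, 0.015, 0, 0, 0], [0, 0, 0, 0.015, 0, 0, 0], [0, 0, 0, 0.015, 0, 0, 0], [0, 0, 0, 0.015, 0, 0, 0], [0, 0, 0, 0.015, 0, 0, 0], [0, 0, 0, 0.015, 0, 0, 0], [0, 0, 0, 0.015, 0, 0, 0], [0, 0, 0, 0.015, 0, 0, 0], [0, 0, 0, 0.013, 0, 0, 0]],
])

```text
clock: 4.13
position: [467.9, 157.5, 115.5]
ee_rot: [-0.634, 0.773, 0.0, -0.0]
contact_force: [-0.1, 0.1, -0.4]
gripper_width: 85.4
grasp_force: 0.0
```

Emit:
servo_tool([
  [[0, 0, 0, 0, 0, 0, 0], [80, 0, 0, 0, 0, 0, 0], [120, 0, 0, 0, 0, 0, 0], [160, 0, 0, 0, 0, 0, 0], [200, 0, 0, 0, 0, 0, 0], [255, 0, 0, 0, 0, 0, 0], [255, 0, 0, 0, 0, 0, 0], [255, 0, 0, 0, 0, 0, 0], [255, 0, 0, 0, 0, 0, 0]],
])

```text
clock: 4.88
position: [468.3, 158.8, 117.3]
ee_rot: [-0.636, 0.772, -0.0, 0.001]
contact_force: [-2.2, -0.5, 5.5]
gripper_width: 26.5
grasp_force: 59.0
```

Emit:
servo_tool([
  [[255, 0, 0, -0.005, 0, 0, 0], [255, 0, 0, -0.01, 0, 0, 0], [255, 0, 0, -0.015, 0, 0, 0], [255, 0, 0, -0.015, 0, 0, 0], [255, 0, 0, -0.015, 0, 0, 0], [255, 0, 0, -0.015, 0, 0, 0], [255, 0, 0, -0.015, 0, 0, 0], [255, 0, 0, 0, 0, 0, 0], [255, 0, 0, 0, 0, 0, 0]],
])

```text
clock: 5.63
position: [467.8, 158.7, 206.3]
ee_rot: [-0.635, 0.772, 0.0, 0.001]
contact_force: [-0.4, -1.1, -1.8]
gripper_width: 26.4
grasp_force: 59.1
```

Run:
```python
from h import *
s=arm.read_state();print(s["clock"],s["position"],s["gripper_width"])
w=cams.get_image("wrist");f=w["frame"];np.savez("w3.npz",f=f,K=w["K"],T=w["T"]);cv2.imwrite("pics/w3.png",f)
```

```text
5.6333 [467.79417782 158.70931975 206.31632928] 26.40505899021868
```

View pics/w3.png

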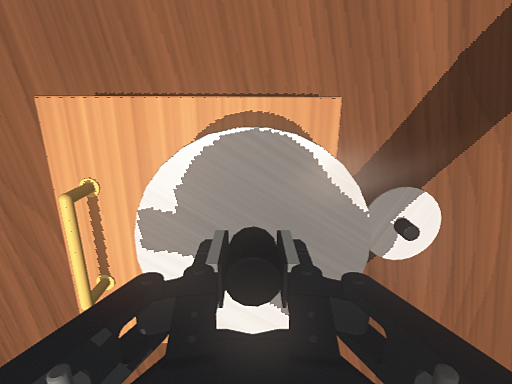

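The picture shows the cover held level, with its disc centred near (253,230). I'll fit its outer arc to get the offset from the TCP.

Run:
```python
from h import *
from scipy.optimize import least_squares
w=dict(np.load("w3.npz"));f=w["f"]
hsv=cv2.cvtColor(f,cv2.COLOR_BGR2HSV).astype(int);m=cv2.morphologyEx(((hsv[...,1]<70)&(hsv[...,2]>90)).astype(np.uint8),cv2.MORPH_OPEN,np.ones((5,5)))
pts=[(c,np.argmax(m[:,c])) for c in range(150,350,4)]+[(np.argmax(m[r]),r) for r in range(170,265,4)]
s=arm.read_state();z=199.5
pts=[p for p in pts if p[1]>100]
c,r=circ(w,pts,z);P=np.array([plane(w,p,z)[:2] for p in pts]);e=np.hypot(*(P-c).T)-r
ok=abs(e)<2;c,r=circ(w,[p for p,o in zip(pts,ok) if o],z)
print(c,r,ok.mean(),abs(e).max(),c-s["position"][:2])
g=least_squares(lambda q:np.hypot(*(P[ok]-q).T)-69,c).x;print(g)
```

```text
[468.03964765 162.93996094] 67.99455149583531 1.0 0.5308080627004159 [0.79504538 4.58409335]
[467.71865015 164.12439299]
```

Emit:
servo_tool([
  [[255, 0.015, -0.005, 0, 0, 0, 0], [255, 0.032, -0.011, 0, 0, 0, 0], [255, 0.034, -0.012, 0, 0, 0, 0], [255, 0.034, -0.012, 0, 0, 0, 0], [255, 0.034, -0.012, 0, 0, 0, 0], [255, 0.034, -0.012, 0, 0, 0, 0], [255, 0.034, -0.012, 0, 0, 0, 0], [255, 0.034, -0.012, 0, 0, 0, 0], [255, 0.03, -0.01, 0, 0, 0, 0], [255, 0.014, -0.004, 0, 0, 0, 0]],
])

```text
clock: 6.52
position: [510.6, -153.5, 204.3]
ee_rot: [-0.634, 0.773, 0.001, -0.001]
contact_force: [0.7, 0.1, -1.5]
gripper_width: 26.6
grasp_force: 59.2
```

Emit:
servo_tool([
  [[255, 0, 0, 0.01, 0, 0, 0], [255, 0, 0, 0.01, 0, 0, 0], [255, 0, 0, 0.01, 0, 0, 0], [255, 0, 0, 0, 0, 0, 0], [255, 0, 0, 0, 0, 0, 0]],
])

```text
clock: 6.93
position: [510.5, -149.5, 174.9]
ee_rot: [-0.636, 0.772, 0.001, -0.001]
contact_force: [-0.1, 0.1, -0.8]
gripper_width: 26.2
grasp_force: 59.2
```

Run:
```python
from h import *
from scipy.spatial.transform import Rotation as R
s=arm.read_state();print(s["clock"],s["position"],s["gripper_width"]);M=R.from_quat(s["ee_rot"]);print((M.inv().apply(np.array([512.4,-149.8,142])-s["position"])).round(1))
c=cams.get_image("scene");cv2.imwrite("pics/s4.png",cv2.resize(c["frame"][150:280,150:300],(692,600),interpolation=2))
```

```text
6.9333 [ 510.51595855 -149.53652593  174.94215902] 26.22813272050149
[-0.1 -2.  32.9]
```

View pics/s4.png

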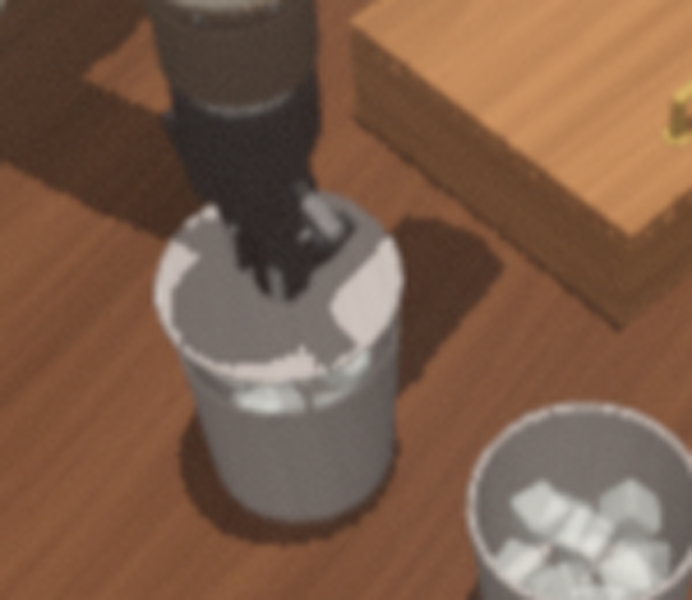

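The cover hovers over the bucket, level, disc centre around (280,290) in the crop and lined up with the rim. I'll shift 2 mm and lower it slowly.

Emit:
servo_tool([
  [[255, 0, -0.002, 0.005, 0, 0, 0], [255, 0, 0, 0.007, 0, 0, 0], [255, 0, 0, 0.005, 0, 0, 0], [255, 0, 0, 0.004, 0, 0, 0], [255, 0, 0, 0.003, 0, 0, 0], [255, 0, 0, 0.002, 0, 0, 0], [255, 0, 0, 0.002, 0, 0, 0], [255, 0, 0, 0, 0, 0, 0]],
])

```text
clock: 7.65
position: [513.0, -151.0, 147.9]
ee_rot: [-0.635, 0.772, 0.0, -0.0]
contact_force: [-0.3, 0.4, -2.2]
gripper_width: 26.4
grasp_force: 59.2
```

Emit:
servo_tool([
  [[255, 0, 0, 0.001, 0, 0, 0], [255, 0, 0, 0.001, 0, 0, 0], [255, 0, 0, 0.001, 0, 0, 0], [255, 0, 0, 0.001, 0, 0, 0], [255, 0, 0, 0, 0, 0, 0]],
])

```text
clock: 8.07
position: [513.1, -150.9, 144.1]
ee_rot: [-0.635, 0.772, 0.0, -0.0]
contact_force: [0.6, -0.5, -1.1]
gripper_width: 26.6
grasp_force: 59.2
```

Emit:
servo_tool([
  [[255, 0, 0, 0.001, 0, 0, 0], [255, 0, 0, 0.001, 0, 0, 0], [255, 0, 0, 0.0005, 0, 0, 0], [255, 0, 0, 0, 0, 0, 0]],
])

```text
clock: 8.4
position: [513.3, -151.0, 142.1]
ee_rot: [-0.635, 0.772, -0.0, 0.0]
contact_force: [0.0, 0.3, 0.6]
gripper_width: 26.5
grasp_force: 59.6
```

Emit:
servo_tool([
  [[255, 0, 0, 0.0005, 0, 0, 0], [255, 0, 0, 0.0005, 0, 0, 0], [255, 0, 0, 0, 0, 0, 0]],
])

```text
clock: 8.65
position: [513.3, -150.9, 142.0]
ee_rot: [-0.636, 0.772, -0.0, 0.0]
contact_force: [-3.3, 1.6, 6.2]
gripper_width: 26.4
grasp_force: 60.0
```

Emit:
servo_tool([
  [[200, 0, 0, 0, 0, 0, 0], [150, 0, 0, 0, 0, 0, 0], [100, 0, 0, 0, 0, 0, 0], [50, 0, 0, 0, 0, 0, 0], [0, 0, 0, 0, 0, 0, 0], [0, 0, 0, 0, 0, 0, 0], [0, 0, 0, 0, 0, 0, 0], [0, 0, 0, 0, 0, 0, 0], [0, 0, 0, 0, 0, 0, 0]],
])

```text
clock: 9.4
position: [513.3, -151.0, 140.7]
ee_rot: [-0.635, 0.772, 0.0, -0.0]
contact_force: [0.4, 1.0, 0.5]
gripper_width: 85.4
grasp_force: 0.0
```

Emit:
servo_tool([
  [[0, 0, 0, -0.01, 0, 0, 0], [0, 0, 0, -0.015, 0, 0, 0], [0, 0, 0, -0.02, 0, 0, 0], [0, 0, 0, -0.025, 0, 0, 0], [0, 0, 0, -0.025, 0, 0, 0], [0, 0, 0, -0.025, 0, 0, 0], [0, 0, 0, 0, 0, 0, 0], [0, 0, 0, 0, 0, 0, 0]],
])

```text
clock: 10.07
position: [514.0, -150.9, 263.2]
ee_rot: [-0.635, 0.772, -0.002, 0.002]
contact_force: [-0.4, -0.5, -1.2]
gripper_width: 85.2
grasp_force: 0.0
```

Run:
```python
from h import *
s=arm.read_state();print(s["clock"],s["position"],s["gripper_width"])
w=cams.get_image("wrist");c=cams.get_image("scene");f=w["frame"]
cv2.imwrite("pics/p5.png",np.hstack([cv2.resize(c["frame"][190:280,165:255],(400,400),interpolation=2),cv2.resize(f,(400,300))[0:400].repeat(1,0) if 0 else cv2.copyMakeBorder(cv2.resize(f,(400,300)),0,100,0,0,0)]))
hsv=cv2.cvtColor(f,cv2.COLOR_BGR2HSV).astype(int)
m=(hsv[...,1]<70)&(hsv[...,2]>80);m[:,:160]=0;m[270:]=0
b,l=blobs(m,1000)
for i,st,cc in b:
    h=cv2.convexHull(cv2.findContours((l==i).astype(np.uint8),0,cv2.CHAIN_APPROX_NONE)[0][0])[:,0];print(st,cc,circ(w,h,135))
```

```text
10.0667 [ 513.99291232 -150.94361862  263.21213075] 85.1612532620068
[184, 117, 140, 134, 14610] [253.5, 183.4] (array([ 513.9199366 , -146.49317936]), np.float64(68.67268110228441))
```

View pics/p5.png

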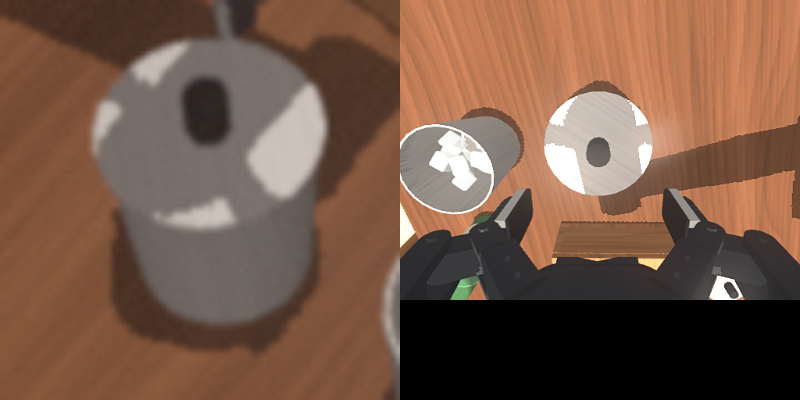

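In the scene crop and the wrist view the cover sits flush on the bucket. The wrist fit gives (513.9,-146.5) with r=68.7 at z 135, so it is seated within 2 mm of the rim centre. On to the handle.

Emit:
servo_tool([
  [[0, -0.034, -0.0046, 0, 0, 0, 0], [0, -0.035, -0.0046, 0, 0, 0, 0], [0, -0.035, -0.0046, 0, 0, 0, 0], [0, -0.035, -0.0046, 0, 0, 0, 0], [0, -0.035, -0.0046, 0, 0, 0, 0], [0, -0.035, -0.0046, 0, 0, 0, 0], [0, -0.035, -0.0046, 0, 0, 0, 0], [0, -0.035, -0.0046, 0, 0, 0, 0], [0, -0.035, -0.0046, 0, 0, 0, 0], [0, -0.03, -0.0046, 0, 0, 0, 0]],
])

```text
clock: 11.0
position: [624.3, 179.8, 259.0]
ee_rot: [-0.636, 0.772, 0.0, -0.002]
contact_force: [1.1, -1.1, 0.4]
gripper_width: 85.4
grasp_force: 0.0
```

Emit:
servo_tool([
  [[0, 0, 0, 0.02, 0, 0, 0], [0, 0, 0, 0.02, 0, 0, 0], [0, 0, 0, 0.01, 0, 0, 0], [0, 0, 0, 0, 0, 0, 0], [0, 0, 0, 0, 0, 0, 0]],
])

```text
clock: 11.42
position: [624.4, 177.2, 210.0]
ee_rot: [-0.635, 0.772, -0.0, -0.001]
contact_force: [0.1, 0.1, 1.1]
gripper_width: 85.1
grasp_force: 0.0
```

Run:
```python
from h import *
from scipy.spatial.transform import Rotation as R
s=arm.read_state();print(s["clock"],s["position"],s["joints"].round(3))
w=cams.get_image("wrist");f=w["frame"];cv2.imwrite("pics/w6.png",f)
hsv=cv2.cvtColor(f,cv2.COLOR_BGR2HSV).astype(int);H,S,V=hsv[...,0],hsv[...,1],hsv[...,2]
for i,st,c in blobs((H>18)&(H<32)&(S>120)&(V>130),150)[0]: print(st,c,plane(w,c,132.5))
M=R.from_quat(s["ee_rot"]);print(M.as_matrix().round(3).tolist(),M.inv().apply(np.array([624.3,177.4,113.8])-s["position"]).round(1))
```

```text
11.4167 [624.37282724 177.24944916 210.00102577] [ 5.260e-01  4.410e-01  4.200e-02  1.000e-03 -1.174e+00 -7.200e-01]
[[-0.193, -0.981, -0.002], [-0.981, 0.193, -0.002], [0.002, 0.001, -1.0]] [-0.3 -0.  96.2]
```

View pics/w6.png

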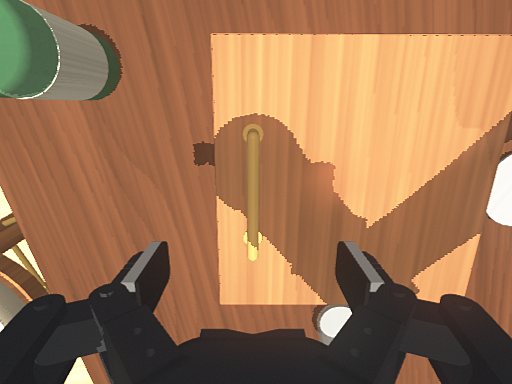

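The handle bar runs vertically at column 252, from (252,135) to (252,255), centred between the fingers. The bottle is clear at upper left. Going down to grip it.

Emit:
servo_tool([
  [[0, 0, 0, 0.015, 0, 0, 0], [0, 0, 0, 0.018, 0, 0, 0], [0, 0, 0, 0.018, 0, 0, 0], [0, 0, 0, 0.018, 0, 0, 0], [0, 0, 0, 0.015, 0, 0, 0], [0, 0, 0, 0.009, 0, 0, 0], [0, 0, 0, 0.003, 0, 0, 0], [0, 0, 0, 0, 0, 0, 0]],
])

```text
clock: 12.13
position: [624.9, 177.6, 115.2]
ee_rot: [-0.635, 0.772, -0.0, 0.0]
contact_force: [0.4, -0.6, -0.4]
gripper_width: 85.5
grasp_force: 0.0
```

Emit:
servo_tool([
  [[100, 0, 0, 0, 0, 0, 0], [160, 0, 0, 0, 0, 0, 0], [200, 0, 0, 0, 0, 0, 0], [230, 0, 0, 0, 0, 0, 0], [255, 0, 0, 0, 0, 0, 0], [255, 0, 0, 0, 0, 0, 0], [255, 0, 0, 0, 0, 0, 0], [255, 0, 0, 0, 0, 0, 0], [255, 0, 0, 0, 0, 0, 0]],
])

```text
clock: 12.88
position: [624.2, 177.9, 115.2]
ee_rot: [-0.635, 0.772, 0.0, -0.0]
contact_force: [-2.1, 1.4, 4.2]
gripper_width: 7.4
grasp_force: 58.5
```

Emit:
servo_tool([
  [[255, 0, 0.0009, -0.0059, 1.5, 0, 0], [255, 0, 0.0009, -0.0059, 1.5, 0, 0], [255, 0, 0.0019, -0.0117, 3, 0, 0], [255, 0, 0.0019, -0.0117, 3, 0, 0], [255, 0, 0.0019, -0.0117, 3, 0, 0], [255, 0, 0.0019, -0.0117, 3, 0, 0], [255, 0, 0, 0, 0, 0, 0], [255, 0, 0, 0, 0, 0, 0]],
])

```text
clock: 13.55
position: [608.9, 181.0, 173.0]
ee_rot: [-0.631, 0.765, -0.101, 0.084]
contact_force: [1.6, -1.2, -1.1]
gripper_width: 7.6
grasp_force: 59.9
```

```bash
cat > st.py <<'E'
from h import *
from scipy.spatial.transform import Rotation as R
s=arm.read_state();M=R.from_quat(s["ee_rot"]).as_matrix();G=s["position"]-18.7*M[:,2]
ex=np.array([.981,-.193]);H=np.array([624.3,177.4])-225*ex
r=(G[:2]-H)@ex;z=G[2]-85.5
print(s["clock"],"G",G.round(1),"lid deg",np.degrees(np.arctan2(z,r)-np.arctan2(47,225)).round(2),"rad",np.hypot(r,z).round(1),"229.9 tilt",np.degrees(np.arccos(-M[2,2])).round(2),"lat",((G[:2]-H)@[.193,.981]).round(1),s["joints"].round(2),s["contact_force"].round(1),s["gripper_width"],s["grasp_force"])
E
python3 st.py
```

```text
13.55 G [604.2 181.9 191. ] lid deg 15.52 rad 229.9 229.9 tilt 15.06 lat 0.5 [ 0.62  0.35 -0.34  0.29 -0.72 -1.02] [ 1.6 -1.2 -1.1] 7.564187883546289 59.91833209991455
```

The lid follows exactly (15.5°, radius 229.9 ✓). Joint 5 is heading towards its limit, so I'll continue the arc while bringing the tool back towards vertical. The bar can turn in the pads.

Run:
```python
import numpy as np
phi=np.radians(11.8+15.5);t=np.radians(15.06);d=np.radians(2.95);k=np.radians(1.5)
for i in range(10):
    dx=229.9*(np.cos(phi+d)-np.cos(phi));dv=229.9*(np.sin(phi+d)-np.sin(phi))
    print(round(-np.cos(t)*dx-np.sin(t)*dv+18.7*np.sin(k),1),round(np.sin(t)*dx-np.cos(t)*dv-18.7*(np.cos(k)-1)*-1,1))
    phi+=d;t-=k
```

```text
3.3 -11.5
4.2 -11.3
5.0 -10.9
5.9 -10.5
6.7 -10.1
7.4 -9.6
8.2 -9.0
8.8 -8.4
9.5 -7.7
10.0 -7.0
```

Emit:
servo_tool([
  [[255, 0, 0.0033, -0.0115, -1.5, 0, 0], [255, 0, 0.0042, -0.0113, -1.5, 0, 0], [255, 0, 0.005, -0.0109, -1.5, 0, 0], [255, 0, 0.0059, -0.0105, -1.5, 0, 0], [255, 0, 0.0067, -0.0101, -1.5, 0, 0], [255, 0, 0, 0, 0, 0, 0]],
])

```text
clock: 14.05
position: [575.2, 187.8, 221.4]
ee_rot: [-0.634, 0.771, -0.05, 0.042]
contact_force: [3.6, -2.4, -1.0]
gripper_width: 7.9
grasp_force: 59.6
```

```bash
python3 st.py
```

```text
14.05 G [572.7 188.2 239.9] lid deg 30.08 rad 231.3 229.9 tilt 7.53 lat 0.7 [ 0.63  0.3  -0.19  0.11 -0.99 -0.88] [ 3.6 -2.4 -1. ] 7.895653347690641 59.55583333969116
```

Tracking well at 30°. Finishing the arc.

Emit:
servo_tool([
  [[255, 0, 0.0077, -0.0096, -1.5, 0, 0], [255, 0, 0.0085, -0.009, -1.5, 0, 0], [255, 0, 0.009, -0.0084, -1.5, 0, 0], [255, 0, 0.0096, -0.0077, -1.5, 0, 0], [255, 0, 0.01, -0.007, -1.5, 0, 0], [255, 0, 0, 0, 0, 0, 0], [255, 0, 0, 0, 0, 0, 0], [255, 0, 0, 0, 0, 0, 0]],
])

```text
clock: 14.72
position: [531.0, 196.6, 261.1]
ee_rot: [-0.636, 0.772, -0.003, 0.004]
contact_force: [7.5, -4.8, 5.8]
gripper_width: 8.0
grasp_force: 59.7
```

```bash
python3 st.py
python3 - <<'E'
from h import *
c=cams.get_image("scene");cv2.imwrite("pics/s7.png",cv2.resize(c["frame"][60:330,130:430],(660,594),interpolation=2))
E
```

```text
14.7167 G [530.8 196.6 279.8] lid deg 44.52 rad 233.5 229.9 tilt 0.57 lat 0.8 [ 0.64  0.26 -0.1   0.01 -1.2  -0.84] [ 7.5 -4.8  5.8] 7.9557839341622225 59.698355197906494
```

View pics/s7.png

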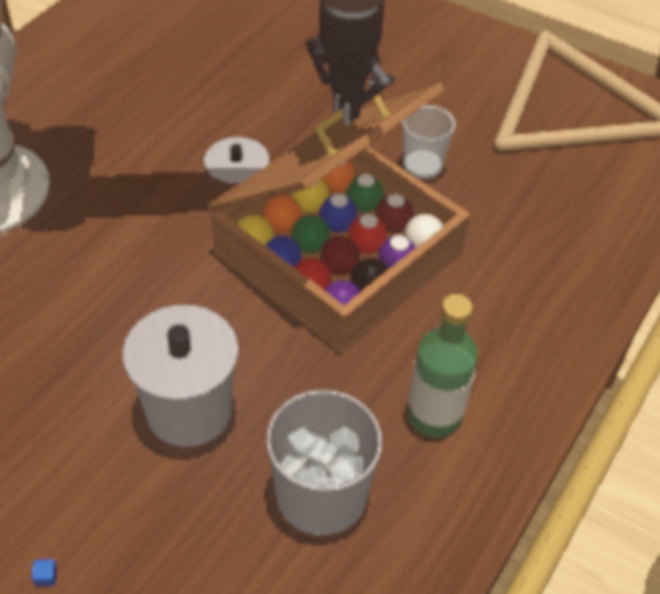

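The picture shows the lid raised and held by its handle at (335,130), about 44.5°. The cover is on the bucket at (180,350), and the bottle, tumbler and chalk are untouched. I'll check it holds still, then hand in.

Emit:
servo_tool([
  [[255, 0, 0, 0, 0, 0, 0], [255, 0, 0, 0, 0, 0, 0], [255, 0, 0, 0, 0, 0, 0], [255, 0, 0, 0, 0, 0, 0], [255, 0, 0, 0, 0, 0, 0], [255, 0, 0, 0, 0, 0, 0]],
])

```text
clock: 15.27
position: [531.1, 196.6, 261.1]
ee_rot: [-0.636, 0.772, -0.003, 0.004]
contact_force: [6.3, -4.2, 6.8]
gripper_width: 7.6
grasp_force: 59.7
```

```bash
python3 st.py; python3 -c "
from bench import ticket
print(ticket.job_done())"
```

```text
15.2667 G [530.9 196.6 279.8] lid deg 44.49 rad 233.5 229.9 tilt 0.57 lat 0.8 [ 0.64  0.26 -0.1   0.01 -1.2  -0.84] [ 6.3 -4.2  6.8] 7.628572729927495 59.70080494880676
the job is handed in; nothing more can be done
None
```

The job is handed in after 15.3 s of the 58 s allowed: by my measurements the cover sits seated and level on the bucket and is let go, and the gripper is holding the case lid still at about 44.5°. The bottle, tumbler and chalk were not touched; no verdict came back at hand-in.

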